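# Close and clip a slant-topped food bin

### The arm

A 6-joint arm with a two-finger parallel gripper is mounted at the origin on the work surface. World frame = base frame: x ahead of the robot, y to its left, z up, the work surface at z = 0. Lengths are in m, angles in rad, forces in N, time in s.
With the tool pointing down it reaches from about 0.25 to 0.725 m from the base axis. Payload 4 kg.
Tool frame: the origin (TCP) lies midway between the tips of the shut fingers; the grasp point (between the pads) lies 19 mm behind it; z points along the fingers, y is the line along which they close (so a half turn about z gives the same grasp; the last joint's range is limited). The gripper opens to 85 mm and grips with 20 to 120 N. Pads are 22 mm wide; open, the fingers measure 114 mm over their backs; the gripper's body (76 mm by 85 mm) begins 54 mm behind the grasp point. The pads swing forward as they close: fully open they stand 13 mm farther back than shut.
Start: joints at [-1.162, 0.241, 0.005, 1.335, 0, 1.571], TCP at [0.199, -0.459, 0.199] pointing down, gripper open.
Joint ranges: [-2.72, 2.72], [-1.05, 1.87], [-1.09, 1.28], [-1.99, 2.15], [-1.42, 1.44], [-3.14, 3.14]. Speed limits (rad/s): [2.79, 2.79, 3.14, 3.14, 3.14, 3.14].

### API

Orientations are given as a unit quaternion [x, y, z, w].
In Python, from cell import bot gives the robot as it stands.
- The arm moves only by the shell command python3 -m jog 'ROWS' [OPENING]. ROWS is JSON, a list of rows, each a list of 2 entries, a list of its own where there are three numbers: the shift along the world's x, y, z normalised to -1 to 1, where 1 is 0.75 m, then the turn about the world's z normalised to -1 to 1, where 1 is 180 degrees. A call has 1 to 5 rows; each row is the pose to reach, as a shift and turn from the pose commanded when the call began, turning the shorter way round; what a row does not reach only later rows make up. A row lasts 1/8 s, in which the tool goes at most 62.5 mm and 10.7 degrees, less where a joint would pass 70% of its speed; a pose out of reach is approached as far as the arm can. A call with a number of a shift or a turn outside -1 to 1 is refused whole. A call with a gripper value outside its range is refused whole. OPENING is the gripper command: -1 is fully open, 1 is shut, values between are in proportion, set as the call begins (- or left out, the last holds). The fingers move at their own pace and stop on an object; the grip force is fixed at half the most. Time passes only in rows, so rows that repeat a pose let the fingers close. It gives the time, the measured TCP pose, the force, the opening and the grip force at its end, in the units of the state.
- bot.observe(): the state, without advancing time (a new reading comes with each control period).
- bot.camera(name): name is "scene" or "top" or "wrist"; returns the picture (420x560x3 uint8, red, green, blue); there is no depth.
- bot.calibration(name): a dict with "fx", "fy", "cx", "cy" (pixels), "dist_coeffs" ([k1, k2, p1, p2, k3] as OpenCV has them; the pictures are not rectified), "R" (3x3) and "t" (3): a world point X has camera coordinates R X + t; the wrist camera has in their place "T_tool_cam" (4x4, takes a point from camera to tool coordinates, whose origin is the TCP and whose axes are the flange's). Camera axes: x right, y down, z forward; pixel columns grow to the right and rows downward; lengths in m; the calibration is good to about 2 mm. A picture is of the moment at which its call begins: read the wrist's pose just before it. calibration takes no time and is no camera call.
- bot.job_done(): hands the job in; it is judged then, once.
The state is a dict: "time": time; "q": joint angles; "joint_velocities": joint speeds; "effort": joint torques, N m; "tcp_pos": TCP position; "tcp_rot": TCP orientation; "force": force on the tool from outside, world axes, zero at the start; "wrist_torque": the same for the moment, N m; "grip_width": opening from 0.0 (shut) to 1.0 (fully open); "grasp_force": force on a finger pad.
Only numpy, scipy, OpenCV 4.12 (cv2) and the standard library are available. Lean on these libraries where they do the work, as an engineer would, in place of code of your own. Each camera call takes 0.05 s, during which the arm holds its last target. There are 200 camera calls.

### The job

Close the red food bin: hang the white lid by its two holes on the two steel pins of the slanted mouth so that it lies flush on the rim, then fold the three yellow clip flaps (left, right and front, in any order) one after another fully down flat over the lid's edge. Let go of everything and leave the cans, jar and cartons on the table where they are.

Things in the scene. Friction and masses are not known exactly. Their poses are not given: they have to be found in the camera images.
- bin: the red food bin with a slanted open top, 200 mm wide (y), 140 mm long (x), fixed to the table; its low front, with a white card, roughly faces the robot. Origin: centre of its underside, on the table; x points to its high back, y to the left of one looking along x, z up. The top is about 75 mm high in front, 155 mm at the back
- mouth: flat red rim round the bin's slanted mouth, 160 (x) by 202 mm (y), for the lid to lie on. Origin: centre of its upper face, 115 mm above the table. z square to the rim, leaning 30 degrees off vertical to the bin's front; x up the slope to the back, y left. Two steel pins stand along z at x = 55, y = +70 and -70 mm: 10 mm thick, 26 mm long, the last 8 mm tapered to 4 mm; flaps on the other three edges
- pin0 (a point): point on the axis of the left steel pin, 6 mm above the rim face (mouth frame x 55, y 70, z 6 mm); axes as mouth
- pin1 (a point): the same for the right steel pin (mouth frame x 55, y -70, z 6 mm)
- lid: loose white lid, 150 (x) by 190 (y) by 6 mm, 0.2 to 0.4 kg, flat on the table, handle up. Origin: centre of its underside, z up. 15 mm through holes at x = 55, y = +70 and -70 mm. Black handle bar along y over the middle: 70 mm long, 16 mm wide (x), 24 to 40 mm above the underside, open beneath between legs at y = +30 and -30. Seated, its frame coincides with mouth (2.5 mm play)
- hole0 (a point): centre of the lid's hole at y = +70 mm, at its upper face (it belongs on the left pin)
- hole1 (a point): centre of the lid's hole at y = -70 mm, at its upper face (it belongs on the right pin)
- flap_left (a joint): yellow left clip flap of the bin, 80 mm along its hinge, 50 mm from hinge axis to free edge, 5 mm thick (axis at mid-thickness). 0 = flat over the lid (stop; underside 2 mm above a seated lid), 1.57 = square to the rim, 2.2 = leaning outwards (stop); starts at 1.75 to 2.15. No spring; friction (1 N at the edge) holds it anywhere. Axis in mouth frame: along x, y = 101, flap centred on x = -15, z = 10.5 mm; closed it points to -y.
- flap_right (a joint): yellow right clip flap of the bin, 80 mm along its hinge, 50 mm from hinge axis to free edge, 5 mm thick (axis at mid-thickness). 0 = flat over the lid (stop; underside 2 mm above a seated lid), 1.57 = square to the rim, 2.2 = leaning outwards (stop); starts at 1.75 to 2.15. No spring; friction (1 N at the edge) holds it anywhere. Axis in mouth frame: along x, y = -101, flap centred on x = -15, z = 10.5 mm; closed it points to +y.
- flap_front (a joint): yellow front clip flap of the bin, 80 mm along its hinge, 50 mm from hinge axis to free edge, 5 mm thick (axis at mid-thickness). 0 = flat over the lid (stop; underside 2 mm above a seated lid), 1.57 = square to the rim, 2.2 = leaning outwards (stop); starts at 1.75 to 2.15. No spring; friction (1 N at the edge) holds it anywhere. Axis in mouth frame: along y, x = -81, flap centred on y = 0, z = 10.5 mm; closed it points to +x.
- flap_left_edge (a point): middle of the free edge (mid-thickness) of the left clip flap, 50 mm from its hinge axis; in the mouth frame at (-15, 51, 10.5) mm when closed
- flap_right_edge (a point): middle of the free edge (mid-thickness) of the right clip flap, 50 mm from its hinge axis; in the mouth frame at (-15, -51, 10.5) mm when closed
- flap_front_edge (a point): middle of the free edge (mid-thickness) of the front clip flap, 50 mm from its hinge axis; in the mouth frame at (-31, 0, 10.5) mm when closed
- soup_can: bystander, to be left where it stands: can with a red label, 66 mm across, 80 mm high. Origin: centre of its underside
- bean_can: bystander, to be left where it stands: can with a green label, 74 mm across, 75 mm high. Origin: centre of its underside
- cracker_box: bystander, to be left where it stands: orange carton, 60 x 160 mm, 45 mm high. Origin: centre of its underside
- jar: bystander, to be left where it stands: jar with a yellow cap, 70 mm across, 110 mm high. Origin: centre of its underside
- pasta_box: bystander, to be left where it stands: blue carton, 60 x 140 mm, 40 mm high. Origin: centre of its underside
- rice_box: bystander, to be left where it stands: yellow carton, 110 x 60 mm, 50 mm high. Origin: centre of its underside
- tomato_can: bystander, to be left where it stands: can with a dark red label, 74 mm across, 75 mm high. Origin: centre of its underside
Mind the look-alikes: they are no part of the job. There is more than one size of the lid; the job needs the largest.

How it is judged:
By the outcome, as a careful person would: the job done as asked, in the order asked, and still so for the second after the job is handed in, with the robot touching nothing.
It also fails if it takes over 61 s, if anything falls off the work surface, if the arm or the gripper's body presses on something with over 40 N, if the wrist force passes 120 N, or if a joint passes its speed limit or range.

## Working session

There is one attempt and no reset: what is moved stays moved. The work goes in short steps, Python scripts to look and compute and a shell command to move; the robot and the scene stay as the last step left them, time stands still between calls to the robot, and variables do not carry over. Pictures are saved under pics/ and viewed, at most 10 in all, crops included, and the job is handed in when it is done.

```bash
mkdir -p pics; ls; python3 - <<'E'
from cell import bot
import cv2,numpy as np
for n in("scene","top"):
    im=bot.camera(n); cv2.imwrite(f"pics/{n}0.png",im[...,::-1])
    c=bot.calibration(n); print(n,{k:np.round(v,4).tolist() for k,v in c.items()})
c=bot.calibration("wrist");print({k:np.round(v,4).tolist() for k,v in c.items()})
print(bot.observe())
E
```

```text
pics
scene {'fx': 454.8527, 'fy': 454.8527, 'cx': 268.7399, 'cy': 213.282, 'dist_coeffs': [-0.113, 0.0, 0.0, 0.0, 0.0], 'R': [[0.1427, 0.9896, -0.0184], [0.5699, -0.0974, -0.8159], [-0.8092, 0.1059, -0.5779]], 't': [-0.071, -0.2108, 1.7256]}
top {'fx': 403.6973, 'fy': 403.6973, 'cx': 276.3095, 'cy': 205.0969, 'dist_coeffs': [-0.0483, 0.0, 0.0, 0.0, 0.0], 'R': [[-0.0111, -0.9999, -0.0077], [-0.9809, 0.0124, -0.1943], [0.1944, 0.0054, -0.9809]], 't': [-0.0181, 0.5928, 1.1504]}
{'fx': 362.675, 'fy': 362.675, 'cx': 279.8132, 'cy': 210.0178, 'dist_coeffs': [-0.0765, 0.0, 0.0, 0.0, 0.0], 'T_tool_cam': [[0.0001, -0.9518, -0.3068, 0.0801], [1.0, -0.0002, 0.001, 0.0001], [-0.001, -0.3068, 0.9518, -0.1754], [0.0, 0.0, 0.0, 1.0]]}
{'time': 0.1, 'q': array([-1.16197189e+00,  2.41319349e-01,  3.87251046e-03,  1.33519377e+00,
       -2.20562533e-05,  1.57082192e+00]), 'joint_velocities': array([-0.00048347, -0.00036189,  0.00278227,  0.00143429, -0.00071389,
       -0.00090558]), 'effort': array([ 1.49026877e-03, -3.73138440e+01,  2.53009790e+01,  1.09073086e-02,
        1.22869478e-04,  5.70392629e-06]), 'tcp_pos': array([ 0.19851357, -0.45823163,  0.19791634]), 'tcp_rot': array([ 9.79182647e-01,  2.02979046e-01, -1.97997203e-04, -9.00702435e-04]), 'force': array([-0.08615661, -0.84947824, -0.44344719]), 'wrist_torque': array([ 0.00377262, -0.02390006, -0.07878642]), 'grasp_force': 0.0, 'grip_width': 1.0001142184002312}
```

View pics/top0.png

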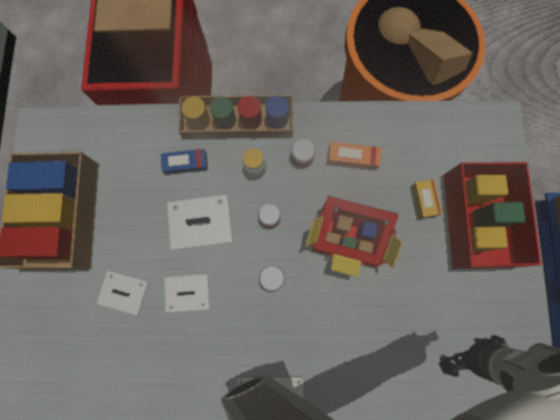

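View pics/scene0.png

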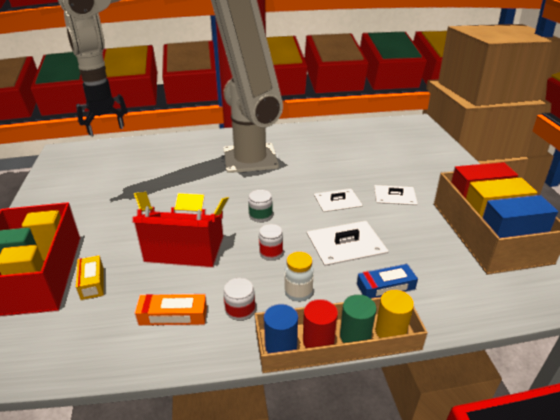

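The large-looking lid is at top (199,222), with two smaller look-alikes at (122,293) and (186,293). The bin is at (355,232) with its flaps open. I'll measure all three lids and crop the lid and the bin.

```bash
cat > h.py <<'E'
import numpy as np,cv2
from cell import bot
from scipy.spatial.transform import Rotation as Ro
def cam(n,obs=None):
    c=bot.calibration(n);K=np.array([[c["fx"],0,c["cx"]],[0,c["fy"],c["cy"]],[0,0,1]]);d=np.array(c["dist_coeffs"],float)
    if n!="wrist": return K,d,np.array(c["R"]),np.array(c["t"])
    T=np.eye(4);T[:3,:3]=Ro.from_quat(obs["tcp_rot"]).as_matrix();T[:3,3]=obs["tcp_pos"]
    M=np.linalg.inv(T@np.array(c["T_tool_cam"]));return K,d,M[:3,:3],M[:3,3]
def ray(C,px):
    K,d,R,t=C;u=cv2.undistortPoints(np.array(px,float).reshape(-1,1,2),K,d)[:,0]
    return -R.T@t,np.c_[u,np.ones(len(u))]@R
def plane(C,px,z,n=(0,0,1)):   # hit plane n.X=z
    o,D=ray(C,px);n=np.array(n);return o+D*((z-n@o)/(D@n))[:,None]
def proj(C,X):
    K,d,R,t=C;return cv2.projectPoints(np.array(X,float).reshape(-1,1,3),cv2.Rodrigues(R)[0],t,K,d)[0][:,0]
E
python3 - <<'E'
from h import *
im=cv2.imread("pics/top0.png");C=cam("top");hsv=cv2.cvtColor(im,cv2.COLOR_BGR2HSV)
m=((hsv[...,1]<40)&(hsv[...,2]>165)).astype(np.uint8)
for c in cv2.findContours(m,0,2)[0]:
    if cv2.contourArea(c)<300: continue
    P=plane(C,c[:,0].astype(float),.006)
    r=cv2.minAreaRect((P[:,:2]*1000).astype(np.float32));print(c[:,0].mean(0).round(),np.round(r[0]),np.round(r[1]),round(r[2],1))
m=cv2.inRange(hsv,(0,120,60),(8,255,255))|cv2.inRange(hsv,(172,120,60),(180,255,255))
for c in cv2.findContours(m,0,2)[0]:
    if cv2.contourArea(c)>800: print("red",cv2.boundingRect(c),cv2.minAreaRect(c))
a=cv2.resize(im[185:255,155:245],None,fx=4,fy=4,interpolation=2);b=cv2.resize(im[185:285,300:410],None,fx=4,fy=4,interpolation=2)
a=cv2.copyMakeBorder(a,0,120,0,0,0);cv2.imwrite("pics/crop1.png",np.hstack([a,b]))
E
```

```text
red (0, 226, 71, 34) ((34.91990661621094, 242.76425170898438), (70.15433502197266, 32.54582595825195), 1.2188751697540283)
red (313, 198, 85, 67) ((354.9985656738281, 232.6931915283203), (75.68181610107422, 57.12836456298828), 14.470293045043945)
red (449, 163, 92, 105) ((492.1572570800781, 214.56503295898438), (109.93757629394531, 83.19713592529297), 82.7249984741211)
red (82, 0, 119, 104) ((141.0, 51.5), (103.0, 118.0), 90.0)
```

View pics/crop1.png

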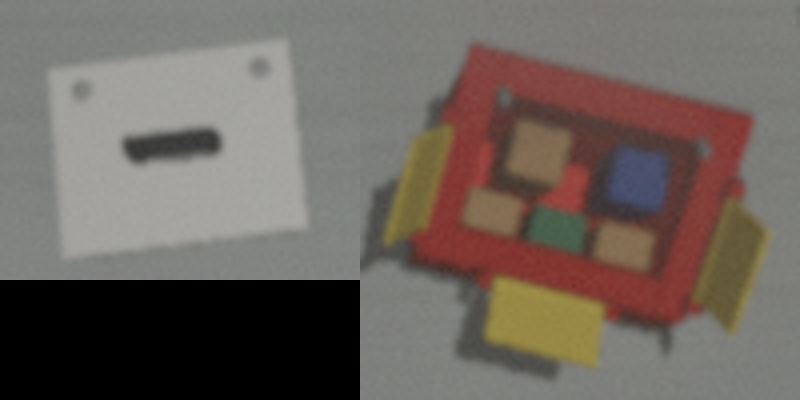

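The crop shows the large lid with holes at full-picture (175,207) and (220,202), on the far side, and the handle between. The bin's pins are at about (336,209) and (386,222), on the high back side.

```bash
python3 - <<'E'
from h import *
im=cv2.imread("pics/top0.png");C=cam("top");hsv=cv2.cvtColor(im,cv2.COLOR_BGR2HSV)
m=((hsv[...,1]<45)&(hsv[...,2]>138)).astype(np.uint8);m[:180]=0
for c in cv2.findContours(m,0,2)[0]:
    if cv2.contourArea(c)<800: continue
    P=plane(C,c[:,0].astype(float),.006)
    r=cv2.minAreaRect((P[:,:2]*1000).astype(np.float32));print(c[:,0].mean(0).round(),np.round(r[0]),np.round(r[1]),round(r[2],1))
H=plane(C,[(175.5,207.5),(220,201.7)],.006);d=H[0]-H[1];y=np.degrees(np.arctan2(-d[0],d[1]))
print("holes",H,np.linalg.norm(d),"yaw",y,"centre",H.mean(0)+55e-3*np.array([-np.cos(np.radians(y)),-np.sin(np.radians(y)),0]))
H=plane(C,[(336,209.2),(386,222)],.160);d=H[0]-H[1];y=np.degrees(np.arctan2(-d[0],d[1]))
print("pins",H,np.linalg.norm(d),"yaw",y)
# rim corners, back at z=.115+.04=.155 , front .075
P=np.r_[plane(C,[(300+(472-360)/4,185+43/4),(300+(752-360)/4,185+115/4)],.155)];print(P,np.linalg.norm(P[0]-P[1]))
E
```

```text
[185. 293.] [337. 250.] [108. 135.] 4.0
[122. 294.] [340. 448.] [134. 108.] 74.3
[203. 220.] [555. 217.] [154. 195.] 6.5
holes [[0.59922657 0.29140857 0.006     ]
 [0.6160063  0.15159523 0.006     ]] 0.14081664985298423 yaw 6.843632717482713 centre [0.55300831 0.21494809 0.006     ]
pins [[ 0.55890763 -0.18858614  0.16      ]
 [ 0.52179046 -0.32331939  0.16      ]] 0.13975239286595992 yaw -15.402153307396713
[[ 0.59787993 -0.16871528  0.155     ]
 [ 0.54496499 -0.3592011   0.155     ]] 0.1976988614041098
```

```bash
python3 -m jog '[[[0,0,0.2],-0.05],[[0,0,0.2],-0.1],[[0.1,0.06,0.2],-0.15],[[0.2,0.12,0.2],-0.2156],[[0.3,0.18,0.2],-0.2156]]'
python3 -m jog '[[[0.1,0.05,0],0],[[0.153,0.1,0],0],[[0.153,0.1,0],0],[[0.153,0.1,0],0]]'
python3 - <<'E'
from h import *
o=bot.observe();print(o["q"],o["tcp_pos"],Ro.from_quat(o["tcp_rot"]).as_matrix()[:,0])
im=bot.camera("wrist")[...,::-1].copy();np.savez("w1",im=im,p=o["tcp_pos"],q=o["tcp_rot"]);cv2.imwrite("pics/w1.png",im)
E
```

```text
time: 0.72
tcp_pos: [0.3515, -0.3676, 0.3465]
tcp_rot: [0.991, -0.136, 0.0, 0.0]
force: [0.5, -1.1, 0.1]
grip_width: 1.0
grasp_force: 0.0
time: 1.23
tcp_pos: [0.4655, -0.2925, 0.3456]
tcp_rot: [0.991, -0.133, -0.001, -0.0]
force: [-1.0, -0.2, 0.1]
grip_width: 0.996
grasp_force: 0.0
[-5.60715701e-01  3.44979758e-01  5.25425548e-01  1.75285104e+00
 -5.26201095e-04  2.84739945e+00] [ 0.465457   -0.29249116  0.34555045] [ 0.96469135 -0.26337756 -0.00169238]
```

View pics/w1.png

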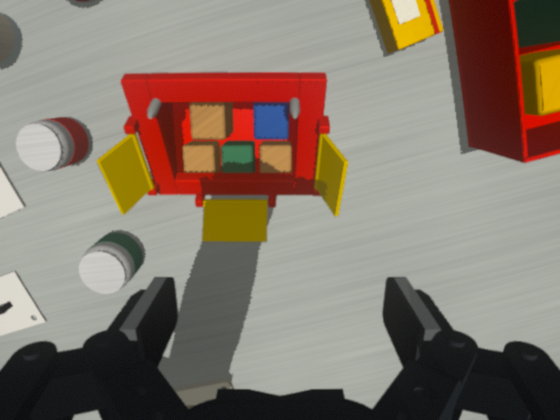

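The picture shows the bin with flaps open and the pins at about (153,108) and (295,107). The back rim corners are at (123,75) and (326,74).

```bash
cat >> h.py <<'E'
def fromm(p,c,yaw): # mouth mm -> world
    a=np.radians(yaw);th=np.radians(30)
    R=Ro.from_euler('z',a)*Ro.from_euler('y',-th)
    return np.array([*c,.115])+R.apply(np.array(p,float)/1000)
E
python3 - <<'E'
from h import *
f=np.load("w1.npz");im=f["im"];C=cam("wrist",dict(tcp_pos=f["p"],tcp_rot=f["q"]))
hsv=cv2.cvtColor(im,cv2.COLOR_BGR2HSV)
m=((hsv[...,1]<110)&(hsv[...,2]>40)).astype(np.uint8)*255
H=[]
for x0,x1 in((143,170),(284,306)):
    s=np.zeros_like(m);s[85:130,x0:x1]=m[85:130,x0:x1]
    n,l,st,ce=cv2.connectedComponentsWithStats(s);i=1+st[1:,4].argmax();ys,xs=np.where(l==i)
    print(st[i],ce[i]);H.append(ce[i])
P=plane(C,H,.154);d=P[0]-P[1];y=np.degrees(np.arctan2(-d[0],d[1]));a=np.radians(y)
print(P,np.linalg.norm(d),y)
ct=P.mean(0)[:2]-(.055*np.cos(np.pi/6)-.0135*.5)*np.array([np.cos(a),np.sin(a)]);print("mouth c",ct)
B=plane(C,[(123,75),(326,74)],.155);d=B[0]-B[1];print(B,np.linalg.norm(d),np.degrees(np.arctan2(-d[0],d[1])))
T=cam("top")
for n,p in dict(tip0=(55,70,26),tip1=(55,-70,26),bl=(80,101,0),br=(80,-101,0),fl=(-80,101,0),fr=(-80,-101,0)).items(): X=fromm(p,ct,y);print(n,X.round(4),proj(C,X).round(1),proj(T,X).round(1))
E
```

```text
[147  99  14  20 184] [153.34782609 108.02717391]
[284  98  16  32 236] [292.15677966 108.69915254]
[[ 0.5635624  -0.18896849  0.154     ]
 [ 0.52592531 -0.32087359  0.154     ]] 0.1371696249821314 -15.925279308278101
mouth c [ 0.50543147 -0.24370386]
[[ 0.60135044 -0.17140503  0.155     ]
 [ 0.54891318 -0.36036621  0.155     ]] 0.1961020043047234 -15.509484995640854
tip0 [ 0.5579 -0.1859  0.165 ] [[148.6 115.1]] [[335.3 209.2]]
tip1 [ 0.5195 -0.3205  0.165 ] [[293.9 115.9]] [[385.5 222.6]]
bl [ 0.5998 -0.1656  0.155 ] [[118.2  78.4]] [[326.8 195.1]]
br [ 0.5443 -0.3598  0.155 ] [[326.6  79. ]] [[398.2 214. ]]
fl [ 0.4665 -0.1276  0.075 ] [[156.3 193.9]] [[312.1 246.3]]
fr [ 0.4111 -0.3218  0.075 ] [[313.7 195.5]] [[380.2 264.6]]
```

```bash
python3 -m jog '[[[0.02,0.06,0],0.05],[[0.04,0.12,0],0.11],[[0.06,0.18,0],0.16],[[0.07,0.24,0],0.22],[[0.08,0.3,0],0.28]]'
python3 -m jog '[[[0.01,0.06,0],0.05],[[0.02,0.12,0],0.11],[[0.03,0.18,0],0.16],[[0.038,0.24,0],0.22],[[0.038,0.3,0],0.28]]'
python3 -m jog '[[[0,0.04,-0.06],0.05],[[0,0.078,-0.12],0.11],[[0,0.078,-0.18],0.16],[[0,0.078,-0.2],0.22],[[0,0.078,-0.2],0.28]]'
python3 -m jog '[[[0,0,0],0.05],[[0,0,0],0.11],[[0,0,0],0.16],[[0,0,0],0.22],[[0,0,0],0.28]]'
```

```text
time: 1.9
tcp_pos: [0.5245, -0.0689, 0.3467]
tcp_rot: [0.954, 0.301, 0.0, 0.0]
force: [1.3, 0.0, -0.2]
grip_width: 0.997
grasp_force: 0.0
time: 2.52
tcp_pos: [0.5541, 0.1558, 0.3465]
tcp_rot: [0.735, 0.678, -0.0, 0.0]
force: [1.1, 0.0, 0.2]
grip_width: 1.005
grasp_force: 0.0
time: 3.15
tcp_pos: [0.5527, 0.2125, 0.1943]
tcp_rot: [0.377, 0.926, -0.002, -0.001]
force: [0.0, -0.6, 0.0]
grip_width: 1.0
grasp_force: 0.0
time: 3.78
tcp_pos: [0.5542, 0.2128, 0.1967]
tcp_rot: [-0.051, 0.999, -0.0, 0.0]
force: [-0.4, 0.1, 0.5]
grip_width: 1.001
grasp_force: 0.0
```

```bash
python3 - <<'E'
from h import *
o=bot.observe();im=bot.camera("wrist")[...,::-1].copy();C=cam("wrist",o)
hsv=cv2.cvtColor(im,cv2.COLOR_BGR2HSV)
m=((hsv[...,1]<40)&(hsv[...,2]>150)).astype(np.uint8)
cs=[c for c in cv2.findContours(m,0,2)[0] if cv2.contourArea(c)>5000]
for c in cs:
    r=cv2.minAreaRect((plane(C,c[:,0].astype(float),.006)[:,:2]*1000).astype(np.float32));print(cv2.boundingRect(c),r)
k=cv2.HoughCircles(cv2.medianBlur(cv2.cvtColor(im,6),3),3,1,50,param1=100,param2=14,minRadius=8,maxRadius=20)
print(k)
cv2.imwrite("pics/w2.png",im);print(o["tcp_pos"],o["tcp_rot"],proj(C,[(0.554,.216,.04)]))
E
```

```text
(106, 76, 271, 179) ((559.7460327148438, 177.67236328125), (177.47964477539062, 281.0349426269531), 1.9521888494491577)
None
[0.55419034 0.21276367 0.19672015] [-5.14825991e-02  9.98673858e-01 -1.84787125e-04  1.83774116e-04] [[283.26075037 179.40644382]]
```

View pics/w2.png

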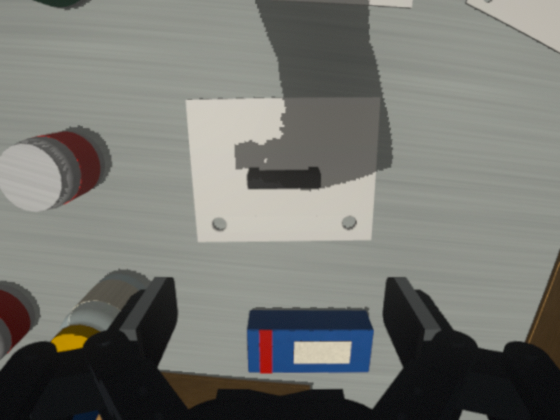

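The picture shows the lid with the handle centre at (284,179), matching the prediction of (283,179). The holes are at (220,223) and (349,222).

```bash
python3 - <<'E'
from h import *
o=bot.observe();C=cam("wrist",o)
H=plane(C,[(349,222.5),(220,223.5)],.006);d=H[1]-H[0]
print(H,np.linalg.norm(d),np.degrees(np.arctan2(d[0],-d[1])),np.degrees(np.arctan2(-d[0],d[1])))
B=plane(C,[(284,170),(284,188.5)],.04);print(B, plane(C,[(248,175),(320,175)],.04))
E
```

```text
[[0.60149774 0.29281363 0.006     ]
 [0.61750199 0.154765   0.006     ]] 0.13897322971750375 6.612891800636207 -173.3871081993638
[[0.54498811 0.2157529  0.04      ]
 [0.56266202 0.21771153 0.04      ]] [[0.55329173 0.18280466 0.04      ]
 [0.54608085 0.24975389 0.04      ]]
```

```bash
python3 -m jog '[[[0,0.0056,-0.08],0.004],[[0,0.0056,-0.16],0.004],[[0,0.0056,-0.22],0.004],[[0,0.0056,-0.2556],0.004],[[0,0.0056,-0.2556],0.004]]'
python3 -m jog '[[[0,0,0],0],[[0,0,0],0],[[0,0,0],0],[[0,0,0],0],[[0,0,0],0]]' 1
```

```text
time: 4.45
tcp_pos: [0.5517, 0.2169, 0.0023]
tcp_rot: [-0.054, 0.999, -0.001, -0.003]
force: [-0.2, -0.5, -0.1]
grip_width: 0.998
grasp_force: 0.0
time: 5.08
tcp_pos: [0.5561, 0.2204, 0.0075]
tcp_rot: [-0.056, 0.998, 0.001, 0.003]
force: [1.1, 0.4, 6.4]
grip_width: -0.003
grasp_force: 3.5
```

```bash
python3 - <<'E'
from h import *
o=bot.observe();print(o["tcp_pos"],o["grip_width"],o["grasp_force"],o["force"])
a=bot.camera("wrist")[...,::-1];b=bot.camera("scene")[...,::-1]
cv2.imwrite("pics/w3.png",np.hstack([a[100:],cv2.resize(b[150:310,270:390],(240,320))]))
E
```

```text
[0.55610629 0.22039881 0.00752666] -0.00287890061849393 3.5219272185349837 [1.0916298  0.40121541 6.39289689]
```

View pics/w3.png

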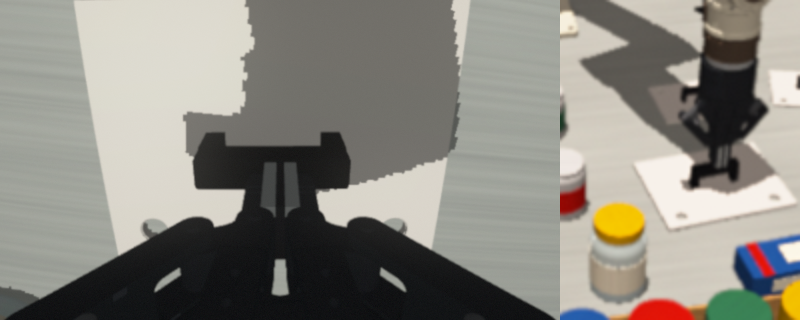

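```bash
python3 - <<'E'
from h import *
o=bot.observe();C=cam("wrist",o)
H=plane(C,[(395,327),(152,328)],.006);d=H[1]-H[0];print(H,np.linalg.norm(d))
for z in(.024,.04):print(plane(C,[(272,246),(272,288),(195,288),(350,288)],z))
print("tip",proj(C,[o["tcp_pos"],o["tcp_pos"]+[0,0,.013],o["tcp_pos"]+[0,0,.032]]))
print(proj(C,[(.5545,.217,.04)]))
print(Ro.from_quat(o["tcp_rot"]).as_matrix())
E
```

```text
[[0.59987417 0.29329674 0.006     ]
 [0.61672808 0.1519217  0.006     ]] 0.14237610847437973
[[0.54822441 0.21586611 0.024     ]
 [0.57093503 0.21827544 0.024     ]
 [0.57545236 0.18002658 0.024     ]
 [0.56668478 0.2569798  0.024     ]]
[[0.54108292 0.21542575 0.04      ]
 [0.56149993 0.21759176 0.04      ]
 [0.56556104 0.18320575 0.04      ]
 [0.55767892 0.25238725 0.04      ]]
tip [[279.56913638 247.6215824 ]
 [279.5662805  258.51364003]
 [279.56140858 277.3916738 ]]
[[272.3384787  274.06040613]]
[[-9.93622347e-01 -1.12624792e-01  5.50344985e-03]
 [-1.12617525e-01  9.93637101e-01  1.61400395e-03]
 [-5.65020881e-03  9.83925493e-04 -9.99983553e-01]]
```

```bash
python3 -m jog '[[[0,0,0],0],[[0,0,0],0],[[0,0,0],0],[[0,0,0],0],[[0,0,0],0]]' -1
python3 - <<'E'
from h import *
a=bot.camera("wrist")[...,::-1];cv2.imwrite("pics/w4.png",a)
E
```

```text
time: 5.8
tcp_pos: [0.5534, 0.2194, 0.0042]
tcp_rot: [-0.056, 0.998, -0.0, -0.0]
force: [-0.3, -0.0, -0.1]
grip_width: 1.001
grasp_force: 0.0
```

View pics/w4.png

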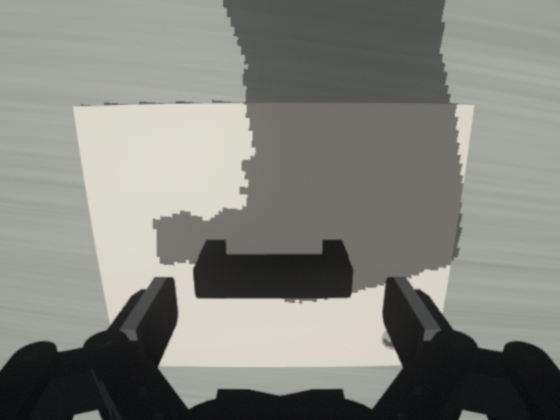

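The picture shows the open pad tips at row 277 and the bar at rows 255–297, so the tips sit at about bar-top height and closed over the bar. I'll go lower in small steps and watch the force.

```bash
python3 -m jog '[[[0.001,-0.003,-0.012],0.002],[[0.001,-0.003,-0.012],0.002]]'
python3 -m jog '[[[0,0,-0.004],0],[[0,0,-0.008],0]]';python3 -m jog '[[[0,0,0],0]]'
```

```text
time: 6.1
tcp_pos: [0.5534, 0.2167, -0.0058]
tcp_rot: [-0.06, 0.998, -0.0, -0.001]
force: [0.4, -0.0, 0.6]
grip_width: 1.0
grasp_force: 0.0
time: 6.35
tcp_pos: [0.5546, 0.2174, -0.0106]
tcp_rot: [-0.06, 0.998, 0.0, 0.0]
force: [0.2, 0.6, 0.1]
grip_width: 1.001
grasp_force: 0.0
time: 6.48
tcp_pos: [0.5542, 0.2173, -0.0108]
tcp_rot: [-0.06, 0.998, -0.0, -0.0]
force: [-0.3, -0.5, -1.0]
grip_width: 1.002
grasp_force: 0.0
```

```bash
python3 -m jog '[[[0,0,-0.005],0],[[0,0,-0.01],0],[[0,0,-0.01],0]]';python3 -m jog '[[[0,0,-0.003],0],[[0,0,-0.006],0],[[0,0,-0.006],0]]'
```

```text
time: 6.85
tcp_pos: [0.554, 0.2172, -0.0184]
tcp_rot: [-0.06, 0.998, -0.0, -0.0]
force: [0.4, -0.5, -0.5]
grip_width: 1.0
grasp_force: 0.0
time: 7.22
tcp_pos: [0.5543, 0.2173, -0.0227]
tcp_rot: [-0.06, 0.998, -0.0, -0.0]
force: [0.8, -0.3, 0.3]
grip_width: 1.004
grasp_force: 0.0
```

```bash
python3 -m jog '[[[0,0,0],0],[[0,0,0],0],[[0,0,0],0],[[0,0,0],0]]' 1
```

```text
time: 7.72
tcp_pos: [0.5549, 0.2175, -0.0219]
tcp_rot: [-0.06, 0.998, 0.0, 0.001]
force: [-1.2, 0.7, 4.9]
grip_width: 0.802
grasp_force: 70.1
```

```bash
python3 -m jog '[[[0,0,0.04],0],[[0,0,0.12],0],[[0,0,0.2],0],[[0,0,0.28],0],[[0,0,0.323],0]]'
python3 -m jog '[[[-0.01,-0.06,0.01],-0.02],[[-0.02,-0.12,0.01],-0.05],[[-0.03,-0.2,0.01],-0.08],[[-0.045,-0.28,0.01],-0.11],[[-0.06,-0.36,0.01],-0.124]]'
python3 -m jog '[[[-0.01,-0.07,0],0],[[-0.02,-0.14,0],0],[[-0.0328,-0.2,0],0],[[-0.0328,-0.25,0],0],[[-0.0328,-0.25,0],0]]'
python3 - <<'E'
from h import *
o=bot.observe();print(o["tcp_pos"],Ro.from_quat(o["tcp_rot"]).as_matrix()[:,0],o["q"])
im=bot.camera("wrist")[...,::-1];C=cam("wrist",o);b=bot.camera("scene")[...,::-1]
cv2.imwrite("pics/w5.png",np.hstack([im,cv2.resize(b[130:340,90:250],(240,315))[:420] if 0 else cv2.copyMakeBorder(cv2.resize(b[130:340,90:250],(240,315)),0,105,0,0,0)]))
E
```

```text
time: 8.35
tcp_pos: [0.5552, 0.2178, 0.2228]
tcp_rot: [-0.06, 0.998, 0.001, 0.002]
force: [0.1, 0.1, -3.1]
grip_width: 0.802
grasp_force: 69.6
time: 8.98
tcp_pos: [0.5083, -0.0541, 0.2261]
tcp_rot: [0.135, 0.991, 0.0, -0.001]
force: [1.1, -0.9, -2.9]
grip_width: 0.804
grasp_force: 69.5
time: 9.6
tcp_pos: [0.4839, -0.2423, 0.2257]
tcp_rot: [0.137, 0.991, 0.0, -0.001]
force: [-0.1, -0.4, -3.4]
grip_width: 0.805
grasp_force: 69.5
[ 0.48387347 -0.24230967  0.22571064] [-0.96253434  0.27114906  0.00241691] [-4.64190481e-01  3.16396315e-01  1.77401670e-01  1.43423997e+00
 -1.18381282e-04 -1.89602488e-01]
```

View pics/w5.png

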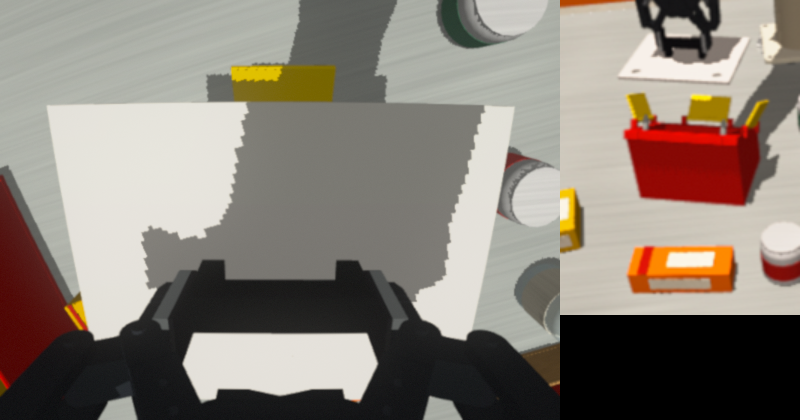

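The picture shows the lid held level (front edge at row 106), with the holes and pins in line in the scene inset. I'll compute the hanging path for the tool.

```bash
python3 - <<'E'
from h import *
c=(0.505,-0.2455);yaw=-15.4;o=bot.observe();p0=o["tcp_pos"]
print(p0)
for th,h in((0,36),(0,26),(0,18),(0,11),(8,8),(16,5),(24,2.5),(30,0)):
    a=np.radians(30-th) # lid rotation in mouth frame about y: flat = +30deg pitch (back down)
    R=Ro.from_euler('y',a)
    bar=np.array([55,0,h])+R.apply([-55,0,32])
    t=fromm(bar,c,yaw)-[0,0,.054]
    print(th,h,t.round(4),((t-p0)/.75).round(4))
E
```

```text
[ 0.48418221 -0.23984161  0.22610411]
0 36 [ 0.4805 -0.2388  0.1517] [-0.0049  0.0014 -0.0992]
0 26 [ 0.4854 -0.2401  0.143 ] [ 0.0016 -0.0003 -0.1108]
0 18 [ 0.4892 -0.2412  0.1361] [ 0.0067 -0.0017 -0.12  ]
0 11 [ 0.4926 -0.2421  0.13  ] [ 0.0112 -0.003  -0.1281]
8 8 [ 0.4903 -0.2414  0.1195] [ 0.0081 -0.0021 -0.1422]
16 5 [ 0.489  -0.2411  0.1084] [ 0.0065 -0.0017 -0.1569]
24 2.5 [ 0.4887 -0.241   0.0975] [ 0.0061 -0.0016 -0.1714]
30 0 [ 0.4896 -0.2413  0.0887] [ 0.0072 -0.0019 -0.1832]
```

```bash
python3 -m jog '[[[-0.004,0.001,-0.05],0.002],[[-0.004,0.001,-0.095],0.002],[[-0.004,0.001,-0.095],0.002],[[-0.002,0.001,-0.103],0.002],[[0.0016,0,-0.1108],0.002]]'
python3 -m jog '[[[0,0,0],0],[[0.003,-0.001,-0.005],0],[[0.0051,-0.0014,-0.0092],0],[[0.0051,-0.0014,-0.0092],0]]'
python3 - <<'E'
from h import *
b=bot.camera("scene")[...,::-1];o=bot.observe();print(o["tcp_pos"],o["force"])
cv2.imwrite("pics/s6.png",cv2.resize(b[130:270,110:260],(750,600-40),interpolation=2)[:560])
E
```

```text
time: 10.32
tcp_pos: [0.4875, -0.2403, 0.1456]
tcp_rot: [0.131, 0.991, -0.0, 0.002]
force: [-0.4, -0.6, -1.6]
grip_width: 0.805
grasp_force: 69.5
time: 10.82
tcp_pos: [0.4895, -0.2411, 0.1368]
tcp_rot: [0.132, 0.991, 0.0, -0.001]
force: [-0.8, -0.0, -2.9]
grip_width: 0.808
grasp_force: 69.6
[ 0.489543  -0.2410611  0.1369426] [-1.53022651 -0.00832327 -3.04726416]
```

View pics/s6.png

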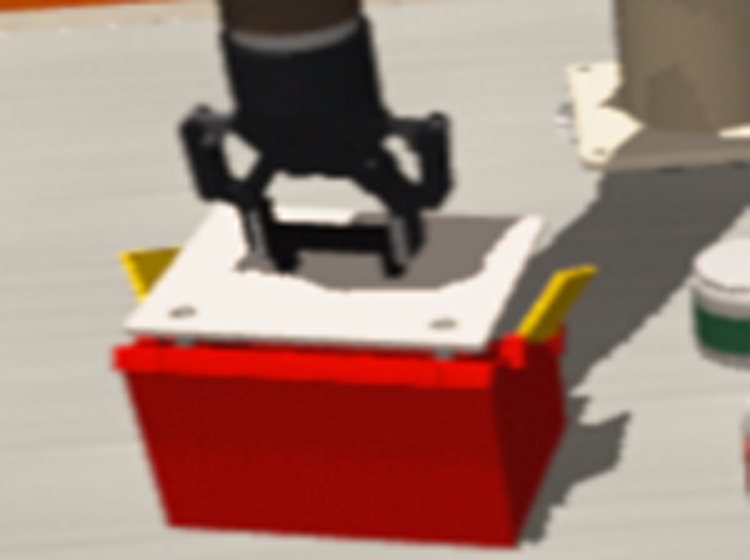

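The picture shows the holes at (182,313) and (442,324) over the pins, which are visible under the lid at (187,343) and (445,355). Only the lid's weight is felt, so I'll carry on down the pins.

```bash
python3 -m jog '[[[0.002,-0.0006,-0.004],0],[[0.0045,-0.0013,-0.0081],0],[[0.0045,-0.0013,-0.0081],0]]'
python3 -m jog '[[[-0.0015,0.0005,-0.007],0],[[-0.0031,0.0009,-0.0141],0],[[-0.0031,0.0009,-0.0141],0]]'
```

```text
time: 11.25
tcp_pos: [0.4909, -0.2416, 0.1302]
tcp_rot: [0.132, 0.991, 0.0, -0.003]
force: [-5.3, 0.8, -2.3]
grip_width: 0.805
grasp_force: 69.7
time: 11.62
tcp_pos: [0.4888, -0.241, 0.1219]
tcp_rot: [0.132, 0.991, 0.0, -0.001]
force: [-10.4, 4.6, 9.0]
grip_width: 0.805
grasp_force: 71.6
```

```bash
python3 -m jog '[[[-0.0008,0.0002,-0.007],0],[[-0.0016,0.0004,-0.0147],0],[[-0.0016,0.0004,-0.0147],0]]'
python3 -m jog '[[[0,0,-0.007],0],[[-0.0004,0.0001,-0.0145],0],[[-0.0004,0.0001,-0.0145],0]]'
python3 - <<'E'
from h import *
o=bot.observe();im=bot.camera("wrist")[...,::-1].copy();np.save("w7.npy",im)
for r in (20,40,60,80,100,120,140,160,180):print(r,im[r,80],im[r,400])
E
```

```text
time: 12.0
tcp_pos: [0.4862, -0.2402, 0.11]
tcp_rot: [0.132, 0.991, 0.0, -0.003]
force: [-12.3, 3.8, 7.1]
grip_width: 0.802
grasp_force: 72.3
time: 12.38
tcp_pos: [0.4855, -0.24, 0.0988]
tcp_rot: [0.132, 0.991, 0.0, -0.003]
force: [-12.1, 3.7, 5.9]
grip_width: 0.805
grasp_force: 72.7
20 [164 172 169] [88 92 91]
40 [165 173 170] [88 93 92]
60 [167 175 172] [87 92 90]
80 [166 175 171] [90 95 93]
100 [171 179 176] [90 94 92]
120 [171 179 176] [89 94 92]
140 [173 182 180] [115 121 123]
160 [174 183 183] [115 122 124]
180 [161 172 202] [116 122 125]
```

```bash
python3 -m jog '[[[0.0005,0,-0.006],0],[[0.0011,-0.0003,-0.0118],0],[[0.0011,-0.0003,-0.0118],0]]'
python3 -m jog '[[[0.001,0,-0.003],0],[[0.002,-0.0005,-0.006],0],[[0.002,-0.0005,-0.006],0]]'
```

```text
time: 12.8
tcp_pos: [0.4862, -0.2402, 0.0896]
tcp_rot: [0.132, 0.991, 0.001, -0.004]
force: [-12.8, 3.8, 4.9]
grip_width: 0.803
grasp_force: 72.9
time: 13.18
tcp_pos: [0.4866, -0.2403, 0.0867]
tcp_rot: [0.132, 0.991, 0.0, -0.004]
force: [-18.3, 4.9, 15.2]
grip_width: 0.803
grasp_force: 73.9
```

```bash
python3 -m jog '[[[0,0,0],0],[[0,0,0],0],[[0,0,0],0]]' -1; python3 -m jog '[[[0,0,0.04],0],[[0,0,0.12],0],[[-0.06,0.016,0.22],0],[[-0.1,0.028,0.25],0],[[-0.1,0.028,0.25],0]]'
python3 - <<'E'
from h import *
im=bot.camera("wrist")
o=bot.observe();im=bot.camera("wrist")[...,::-1].copy();C=cam("wrist",o);print(o["tcp_pos"],o["tcp_rot"])
np.savez("w8",im=im,p=o["tcp_pos"],q=o["tcp_rot"])
c=(0.505,-0.2455)
for n,p in dict(l_fl=(-75,95,6),l_fr=(-75,-95,6),l_bl=(75,95,6),l_br=(75,-95,6),h0=(55,70,6),h1=(55,-70,6),t0=(55,70,26),t1=(55,-70,26),rimfl=(-80,101,0),rimfr=(-80,-101,0),rimbl=(80,101,0)).items():print(n,proj(C,fromm(p,c,-15.4)).round())
b=bot.camera("scene")[...,::-1][130:270,110:260]
cv2.imwrite("pics/w8.png",np.hstack([im,cv2.copyMakeBorder(cv2.resize(b,(240,224),interpolation=2),0,196,0,0,0)]))
E
```

```text
time: 13.55
tcp_pos: [0.4926, -0.242, 0.0856]
tcp_rot: [0.131, 0.991, -0.0, 0.001]
force: [0.3, 0.0, 0.2]
grip_width: 1.002
grasp_force: 0.0
time: 14.18
tcp_pos: [0.4173, -0.2213, 0.2778]
tcp_rot: [0.132, 0.991, -0.002, 0.004]
force: [1.5, 0.1, 0.5]
grip_width: 1.001
grasp_force: 0.0
[ 0.41751186 -0.22122097  0.27530055] [ 0.13175112  0.99127826 -0.00099748  0.00283799]
l_fl [[369. 192.]]
l_fr [[189. 191.]]
l_bl [[375. 340.]]
l_br [[182. 340.]]
h0 [[349. 320.]]
h1 [[208. 319.]]
t0 [[353. 322.]]
t1 [[204. 321.]]
rimfl [[373. 189.]]
rimfr [[185. 188.]]
rimbl [[380. 345.]]
```

View pics/w8.png

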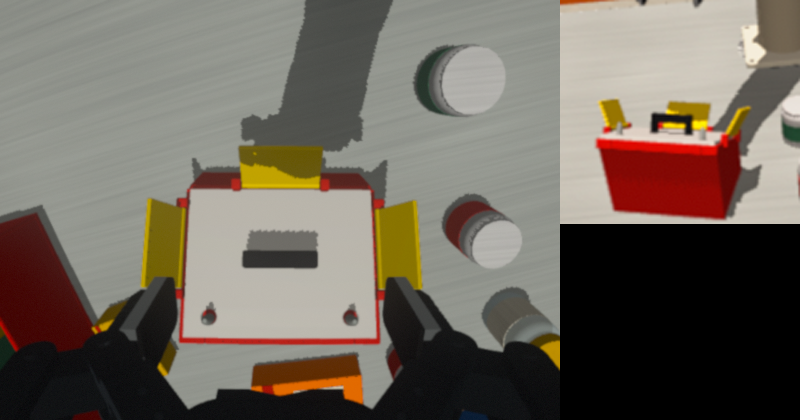

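The picture shows the lid flush, both pins through the holes at (208,316) and (350,316), and all three flaps open. I'll work out the flap pushes.

```bash
cat >> h.py <<'E'
def to(pts,tip=.033,c=(0.505,-0.2455),yaw=-15.4):
    o=bot.observe();p=o["tcp_pos"];a=np.radians(yaw);print("tcp",p.round(4))
    for x,y,z in pts:   # bin-frame mm, z of the shut fingertips above the table
        w=np.array([*c,0])+Ro.from_euler('z',a).apply([x/1e3,y/1e3,0]);w[2]=z/1e3-tip
        print((x,y,z),((w-p)/.75).round(4))
E
python3 -m jog '[[[-0.0771,0.0212,0],0],[[-0.0771,0.0212,-0.07],0],[[-0.0771,0.0212,-0.15],0],[[-0.0771,0.0212,-0.22],0],[[-0.0771,0.0212,-0.2844],0]]' 1
python3 -m jog '[[[0,0,0],0]]'
python3 -c "
from h import *
to([(-150,0,95),(-100,0,100),(-88,0,108),(-70,0,115),(-50,0,122),(-45,0,122),(-50,0,103)])"
```

```text
time: 14.95
tcp_pos: [0.3579, -0.2039, 0.056]
tcp_rot: [0.131, 0.991, 0.001, -0.002]
force: [0.7, 0.0, 0.1]
grip_width: 0.001
grasp_force: 0.0
time: 15.08
tcp_pos: [0.3548, -0.2022, 0.0551]
tcp_rot: [0.131, 0.991, 0.002, -0.006]
force: [-0.5, -0.4, 0.3]
grip_width: 0.003
grasp_force: 0.0
tcp [ 0.3548 -0.2022  0.0551]
(-150, 0, 95) [ 0.0075 -0.0046  0.0093]
(-100, 0, 100) [ 0.0718 -0.0223  0.0159]
(-88, 0, 108) [ 0.0872 -0.0266  0.0266]
(-70, 0, 115) [ 0.1103 -0.0329  0.0359]
(-50, 0, 122) [ 0.136  -0.04    0.0453]
(-45, 0, 122) [ 0.1425 -0.0418  0.0453]
(-50, 0, 103) [ 0.136  -0.04    0.0199]
```

```bash
python3 -m jog '[[[0.04,-0.013,0.0125],0],[[0.0718,-0.0223,0.0159],0],[[0.0872,-0.0266,0.0266],0],[[0.0872,-0.0266,0.0266],0]]'
python3 -m jog '[[[0.012,-0.0035,0.005],0],[[0.0231,-0.0063,0.0093],0],[[0.0231,-0.0063,0.0093],0]]'
python3 -m jog '[[[0.0128,-0.0035,0.0047],0],[[0.0257,-0.007,0.0094],0],[[0.0257,-0.007,0.0094],0],[[0.0257,-0.007,0.0094],0]]'
```

```text
time: 15.58
tcp_pos: [0.4225, -0.2241, 0.0811]
tcp_rot: [0.132, 0.991, 0.0, -0.001]
force: [-0.1, -0.6, -0.4]
grip_width: -0.003
grasp_force: 0.7
time: 15.95
tcp_pos: [0.444, -0.2302, 0.0872]
tcp_rot: [0.131, 0.991, -0.0, 0.001]
force: [0.5, -0.4, -0.1]
grip_width: 0.001
grasp_force: 0.0
time: 16.45
tcp_pos: [0.4609, -0.2347, 0.0935]
tcp_rot: [0.132, 0.991, 0.0, -0.0]
force: [-0.2, -0.8, 0.1]
grip_width: -0.001
grasp_force: 0.0
```

```bash
python3 -m jog '[[[0,0,-0.007],0],[[0,0,-0.014],0],[[0,0,-0.014],0]]'; python3 -c "
from h import *
to([(-50,0,122),(-50,0,107)])"
```

```text
time: 16.82
tcp_pos: [0.4627, -0.2355, 0.0841]
tcp_rot: [0.132, 0.991, -0.001, 0.002]
force: [3.6, -0.7, 3.9]
grip_width: -0.0
grasp_force: 1.8
tcp [ 0.4627 -0.2355  0.0841]
(-50, 0, 122) [-0.0079  0.0043  0.0066]
(-50, 0, 107) [-0.0079  0.0043 -0.0134]
```

```bash
python3 -m jog '[[[-0.003,0.001,-0.006],0],[[-0.006,0.002,-0.012],0],[[-0.006,0.002,-0.012],0]]';python3 -m jog '[[[0,0,-0.005],0],[[0,0,-0.01],0],[[0,0,-0.01],0]]'; python3 - <<'E'
from h import *
o=bot.observe();im=bot.camera("wrist")[...,::-1].copy();C=cam("wrist",o);c=(0.505,-0.2455)
hsv=cv2.cvtColor(im,cv2.COLOR_BGR2HSV);m=cv2.inRange(hsv,(20,120,50),(35,255,255))
for k in cv2.findContours(m,0,2)[0]:
    if cv2.contourArea(k)>150:print(cv2.boundingRect(k),cv2.contourArea(k))
for s in(-40,40):print(proj(C,fromm([(-81,s,13),(-31,s,13)],c,-15.4)).round())
print(o["force"],o["tcp_pos"])
E
```

```text
time: 17.2
tcp_pos: [0.4547, -0.2325, 0.0733]
tcp_rot: [0.132, 0.991, 0.0, -0.002]
force: [-0.2, 0.4, 2.1]
grip_width: -0.001
grasp_force: 1.5
time: 17.58
tcp_pos: [0.4556, -0.233, 0.0716]
tcp_rot: [0.132, 0.991, -0.0, 0.001]
force: [-12.5, 6.2, 36.3]
grip_width: 0.001
grasp_force: 19.7
(489, 259, 71, 161) 9157.0
(0, 256, 77, 164) 9985.5
(194, 200, 178, 119) 16704.0
[[196. 210.]
 [191. 320.]]
[[366. 210.]
 [371. 320.]]
[-12.53122973   6.24253352  36.30343624] [ 0.45559169 -0.23298631  0.07160583]
```

```bash
python3 -m jog '[[[-0.005,0.001,0.05],0],[[-0.005,0.001,0.12],0],[[-0.005,0.001,0.18],0]]'
python3 -c "
from h import *
C=cam('top');print(plane(C,[(269.5,212)],.08),plane(C,[(272,277)],.075))
to([(-33,160,240),(-33,160,130),(-33,116,130),(-33,100,132),(-33,80,137),(-33,66,140),(-33,66,117)])"
```

```text
time: 18.0
tcp_pos: [0.4514, -0.232, 0.2022]
tcp_rot: [0.132, 0.991, 0.0, -0.001]
force: [-0.0, 0.3, -0.2]
grip_width: 0.002
grasp_force: 0.0
[[ 0.5678883  -0.00513501  0.08      ]] [[ 0.38015698 -0.01065051  0.075     ]]
tcp [ 0.4514 -0.232   0.2022]
(-33, 160, 240) [0.0857 0.1993 0.0065]
(-33, 160, 130) [ 0.0857  0.1993 -0.1402]
(-33, 116, 130) [ 0.0701  0.1427 -0.1402]
(-33, 100, 132) [ 0.0644  0.1222 -0.1375]
(-33, 80, 137) [ 0.0573  0.0965 -0.1309]
(-33, 66, 140) [ 0.0524  0.0785 -0.1269]
(-33, 66, 117) [ 0.0524  0.0785 -0.1575]
```

```bash
python3 -m jog '[[[0.03,0.07,0.0065],0],[[0.06,0.14,0.0065],0],[[0.0857,0.1993,0.0065],0],[[0.0857,0.1993,0.0065],0],[[0.0857,0.1993,-0.06],0]]'
python3 -m jog '[[[0,0,-0.06],0],[[0,0,-0.08],0],[[0,0,-0.08],0],[[-0.005,-0.018,-0.08],0],[[-0.01,-0.036,-0.08],0]]'
python3 -m jog '[[[-0.0056,-0.0206,0],0],[[-0.0056,-0.0206,0],0],[[-0.009,-0.033,0.002],0],[[-0.0113,-0.0411,0.0027],0],[[-0.0113,-0.0411,0.0027],0]]'
python3 -c "
from h import *
print(bot.observe()['force'])
to([(-33,100,132),(-33,80,137),(-33,66,140),(-33,66,117)])"
```

```text
time: 18.62
tcp_pos: [0.5196, -0.0834, 0.1587]
tcp_rot: [0.131, 0.991, -0.0, 0.004]
force: [0.7, 0.1, -1.5]
grip_width: 0.0
grasp_force: 0.0
time: 19.25
tcp_pos: [0.5106, -0.1109, 0.0986]
tcp_rot: [0.132, 0.991, 0.0, 0.002]
force: [-1.6, 3.9, 9.7]
grip_width: -0.0
grasp_force: 5.5
time: 19.88
tcp_pos: [0.5008, -0.1416, 0.0985]
tcp_rot: [0.132, 0.991, -0.0, -0.0]
force: [-0.2, 0.4, -0.1]
grip_width: 0.005
grasp_force: 0.2
[-0.23608123  0.42984328 -0.06342802]
tcp [ 0.5008 -0.1416  0.0985]
(-33, 100, 132) [-0.0015  0.0016  0.0006]
(-33, 80, 137) [-0.0086 -0.0241  0.0073]
(-33, 66, 140) [-0.0135 -0.0421  0.0113]
(-33, 66, 117) [-0.0135 -0.0421 -0.0194]
```

```bash
cat >> h.py <<'E'
def flap(s,names=("scene","top")): # yellow blobs by the bin against the flap's predicted box at some angles
    for n in names:
        im=bot.camera(n)[...,::-1];C=cam(n);m=cv2.inRange(cv2.cvtColor(im,40),(20,120,50),(35,255,255))
        X=fromm([(0,0,30)],(0.505,-0.2455),-15.4);q=proj(C,X)[0]
        print(n,[cv2.boundingRect(k) for k in cv2.findContours(m,0,2)[0] if cv2.contourArea(k)>15 and np.linalg.norm(k[:,0].mean(0)-q)<75])
        for a in(0,.5,1,1.57,2):
            P=[]
            for x in(-55,25):
                for r in(0,50):P.append((x,s*(101-r*np.cos(a)),10.5+r*np.sin(a)))
            p=proj(C,fromm(P,(0.505,-0.2455),-15.4));print(a,cv2.boundingRect(p.astype(np.float32)))
E
python3 -c "
from h import *
flap(1)"
```

```text
scene [(192, 209, 9, 4), (170, 206, 19, 7), (202, 198, 19, 17), (134, 192, 18, 19)]
0 (194, 211, 26, 5)
0.5 (196, 202, 24, 14)
1 (203, 196, 17, 20)
1.57 (212, 194, 9, 22)
2 (212, 196, 16, 20)
top []
0 (314, 214, 26, 31)
0.5 (314, 214, 24, 34)
1 (314, 214, 18, 35)
1.57 (314, 214, 9, 34)
2 (306, 214, 17, 32)
```

```bash
python3 -m jog '[[[-0.004,-0.012,0.004],0],[[-0.0086,-0.0241,0.0073],0],[[-0.0135,-0.0421,0.0113],0],[[-0.0135,-0.0421,0.0113],0],[[-0.0135,-0.0421,0.0113],0]]'
python3 -m jog '[[[0,0,-0.01],0],[[0,0,-0.02],0],[[0,0,-0.027],0],[[0,0,-0.027],0]]'; python3 -c "
from h import *
to([(-33,66,117)]);flap(1,('scene',))"
```

```text
time: 20.6
tcp_pos: [0.4908, -0.1729, 0.1071]
tcp_rot: [0.132, 0.991, -0.0, 0.0]
force: [0.0, 0.3, -1.1]
grip_width: -0.002
grasp_force: 0.0
time: 21.1
tcp_pos: [0.4902, -0.172, 0.086]
tcp_rot: [0.131, 0.991, 0.0, -0.001]
force: [0.4, 0.1, -0.8]
grip_width: 0.002
grasp_force: 0.0
tcp [ 0.4902 -0.172   0.086 ]
(-33, 66, 117) [ 0.0006 -0.0015 -0.0026]
scene [(192, 209, 28, 7), (170, 206, 19, 7), (134, 192, 18, 19)]
0 (194, 211, 26, 5)
0.5 (196, 202, 24, 14)
1 (203, 196, 17, 20)
1.57 (212, 194, 9, 22)
2 (212, 196, 16, 20)
```

Nearly down. I'll press in small steps until the stop takes load.

```bash
python3 -m jog '[[[0,0,-0.004],0],[[0,0,-0.007],0],[[0,0,-0.007],0]]'
```

```text
time: 21.52
tcp_pos: [0.4916, -0.1726, 0.0839]
tcp_rot: [0.132, 0.991, -0.0, 0.001]
force: [-3.8, 1.6, 14.0]
grip_width: -0.002
grasp_force: 6.3
```

```bash
python3 -m jog '[[[0,0,-0.003],0],[[0,0,-0.005],0],[[0,0,-0.005],0]]'; python3 -c "
from h import *
flap(1,('scene',))"
```

```text
time: 21.9
tcp_pos: [0.492, -0.1727, 0.0832]
tcp_rot: [0.132, 0.991, -0.0, 0.003]
force: [-9.7, 3.3, 28.7]
grip_width: 0.002
grasp_force: 15.3
scene [(201, 211, 11, 5), (192, 209, 9, 6), (170, 206, 19, 7), (134, 192, 18, 19)]
0 (194, 211, 26, 5)
0.5 (196, 202, 24, 14)
1 (203, 196, 17, 20)
1.57 (212, 194, 9, 22)
2 (212, 196, 16, 20)
```

```bash
python3 -m jog '[[[0,0,0.06],0],[[0,0,0.12],0],[[0,0,0.17],0],[[0,0,0.17],0]]'
python3 -c "
from h import *
to([(-33,-160,245),(-33,-160,130),(-33,-116,130),(-33,-100,132),(-33,-80,137),(-33,-66,140),(-33,-66,117)])"
```

```text
time: 22.45
tcp_pos: [0.4931, -0.1732, 0.209]
tcp_rot: [0.132, 0.991, -0.001, 0.004]
force: [0.6, -0.5, -0.3]
grip_width: 0.002
grasp_force: 0.0
tcp [ 0.4931 -0.1732  0.209 ]
(-33, -160, 245) [-0.0833 -0.2904  0.004 ]
(-33, -160, 130) [-0.0833 -0.2904 -0.1493]
(-33, -116, 130) [-0.0677 -0.2339 -0.1493]
(-33, -100, 132) [-0.062  -0.2133 -0.1466]
(-33, -80, 137) [-0.0549 -0.1876 -0.14  ]
(-33, -66, 140) [-0.05   -0.1696 -0.136 ]
(-33, -66, 117) [-0.05   -0.1696 -0.1666]
```

```bash
python3 -m jog '[[[-0.02,-0.07,0.01],0],[[-0.04,-0.14,0.01],0],[[-0.06,-0.21,0.01],0],[[-0.0833,-0.2904,0.01],0],[[-0.0833,-0.2904,0.01],0]]'
python3 -m jog '[[[0,0,-0.08],0],[[0,0,-0.158],0],[[0,0,-0.158],0],[[0.005,0.018,-0.158],0],[[0.01,0.036,-0.158],0]]'
python3 -m jog '[[[0.0056,0.0206,0],0],[[0.0056,0.0206,0],0],[[0.009,0.033,0.002],0],[[0.0113,0.0411,0.0027],0],[[0.0113,0.0411,0.0027],0]]'
python3 -c "
from h import *
to([(-33,-100,132),(-33,-80,137),(-33,-66,140)]);flap(-1,('scene',))"
```

```text
time: 23.08
tcp_pos: [0.426, -0.3936, 0.2105]
tcp_rot: [0.135, 0.991, 0.0, -0.001]
force: [0.1, 1.2, -0.7]
grip_width: -0.003
grasp_force: 0.0
time: 23.7
tcp_pos: [0.4381, -0.3637, 0.0976]
tcp_rot: [0.131, 0.991, -0.002, 0.002]
force: [-1.2, -1.1, 1.4]
grip_width: 0.003
grasp_force: 0.9
time: 24.32
tcp_pos: [0.4447, -0.3317, 0.0964]
tcp_rot: [0.131, 0.991, 0.0, 0.0]
force: [0.3, 0.3, -0.1]
grip_width: -0.005
grasp_force: 0.3
tcp [ 0.4447 -0.3317  0.0964]
(-33, -100, 132) [ 0.0025 -0.0019  0.0034]
(-33, -80, 137) [0.0096 0.0238 0.0101]
(-33, -66, 140) [0.0146 0.0418 0.0141]
scene [(201, 210, 19, 6), (192, 208, 9, 7), (171, 206, 18, 7), (141, 196, 21, 15)]
0 (139, 208, 29, 4)
0.5 (139, 200, 27, 11)
1 (139, 194, 22, 17)
1.57 (139, 190, 13, 21)
2 (132, 192, 19, 19)
```

```bash
python3 -m jog '[[[0.004,0.012,0.006],0],[[0.0096,0.0238,0.0101],0],[[0.0146,0.0418,0.0141],0],[[0.0146,0.0418,0.0141],0],[[0.0146,0.0418,0.0141],0]]'
python3 -m jog '[[[0,0,-0.01],0],[[0,0,-0.02],0],[[0,0,-0.027],0],[[0,0,-0.027],0]]'
```

```text
time: 25.0
tcp_pos: [0.4555, -0.3005, 0.1069]
tcp_rot: [0.131, 0.991, 0.0, 0.0]
force: [-0.2, -0.3, -0.4]
grip_width: 0.0
grasp_force: 0.0
time: 25.5
tcp_pos: [0.4546, -0.3008, 0.0857]
tcp_rot: [0.132, 0.991, 0.0, -0.001]
force: [0.1, -0.1, -0.5]
grip_width: -0.001
grasp_force: 0.0
```

```bash
python3 -m jog '[[[0,0,-0.004],0],[[0,0,-0.006],0],[[0,0,-0.006],0]]'
```

```text
time: 25.88
tcp_pos: [0.4557, -0.3012, 0.084]
tcp_rot: [0.132, 0.991, -0.0, 0.001]
force: [-2.5, 1.4, 8.9]
grip_width: 0.001
grasp_force: 4.7
```

Press a bit more, then lift off to the front and check all the flaps from above with the wrist camera.

```bash
python3 -m jog '[[[0,0,-0.004],0],[[0,0,-0.007],0],[[0,0,-0.007],0]]'
python3 -m jog '[[[0,0,0.08],0],[[0,0,0.16],0],[[-0.05,0.05,0.24],0],[[-0.055,0.11,0.255],0],[[-0.055,0.11,0.255],0]]';python3 -m jog '[[[0,0,0],0],[[0,0,0],0]]'
python3 - <<'E'
from h import *
o=bot.observe();im=bot.camera("wrist")[...,::-1].copy();C=cam("wrist",o);c=(0.505,-0.2455);cv2.imwrite("pics/w9.png",im)
m=cv2.inRange(cv2.cvtColor(im,40),(20,110,40),(35,255,255));print(o["tcp_pos"],o["force"])
for k in cv2.findContours(m,0,2)[0]:
    if cv2.contourArea(k)>150:print(cv2.boundingRect(k),cv2.contourArea(k))
def B(P):return cv2.boundingRect(proj(C,fromm(P,c,-15.4)).astype(np.float32))
for a in(0,.15,.3):
    z=10.5+50*np.sin(a);r=50*np.cos(a)
    print(a,[B([(-55,s*101,13),(25,s*101,13),(-55,s*(101-r),z+2.5),(25,s*(101-r),z+2.5)]) for s in(1,-1)],B([(-81,-40,13),(-81,40,13),(-81+r,-40,z+2.5),(-81+r,40,z+2.5)]))
print("lid",[proj(C,fromm(p,c,-15.4)).round()[0].tolist() for p in((-75,95,6),(-75,-95,6),(75,95,6),(75,-95,6))])
E
```

```text
time: 26.25
tcp_pos: [0.4561, -0.3014, 0.083]
tcp_rot: [0.132, 0.991, -0.001, 0.002]
force: [-9.9, 6.8, 31.9]
grip_width: -0.002
grasp_force: 16.6
time: 26.88
tcp_pos: [0.4144, -0.2168, 0.2715]
tcp_rot: [0.13, 0.991, -0.001, 0.003]
force: [0.4, -0.5, 0.1]
grip_width: -0.0
grasp_force: 0.0
time: 27.12
tcp_pos: [0.4139, -0.219, 0.267]
tcp_rot: [0.132, 0.991, 0.0, -0.001]
force: [-0.3, 0.1, -0.5]
grip_width: 0.002
grasp_force: 0.0
[ 0.41386141 -0.21896795  0.26701056] [-0.31860346  0.11639405 -0.46633684]
(0, 370, 35, 50) 975.5
(524, 342, 36, 48) 1326.5
(91, 303, 67, 57) 1841.5
(330, 216, 57, 83) 4261.5
(171, 216, 58, 82) 4321.5
(239, 188, 80, 53) 4089.0
0 [(328, 217, 54, 82), (172, 216, 55, 83)] (237, 191, 81, 50)
0.15 [(329, 215, 53, 84), (172, 215, 54, 84)] (236, 191, 83, 49)
0.3 [(332, 214, 50, 86), (172, 213, 51, 86)] (235, 191, 85, 46)
lid [[369.0, 200.0], [186.0, 199.0], [376.0, 351.0], [178.0, 350.0]]
```

All three flaps match the flat position, the lid is seated, and the arm is clear.

```bash
python3 -c "
from cell import bot
print(bot.job_done())"
```

```text
the job is handed in; nothing more can be done
None
```

The job is handed in at about 27 s: the large lid hangs flush on both pins and all three flaps measured flat in the wrist camera, with the arm clear. No bystander contact showed, but I didn't re-check their positions.

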